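Shift the strip bender into third

TASK

Put the strip bender into third gear: push its gear lever through the H-shaped gate, along the left slot into the cross slot, across to the right, then forward (away from you) all the way into the third slot, at the front right, and leave it there. Only push the lever gently with the fingertips or the outside of the fingers: do not grip it or put the fingers round it, do not force it against the gate, and leave the things standing about the machine where they are.

Things in the scene. Friction and masses are not known exactly. Their poses are not given: they have to be found in the camera images.
- bender: grey bench machine for bending metal strip, bolted down, base 250 (x) x 200 (y) mm. Origin: centre of its underside, on the table; x = forward (away from the robot), y = left, z up; turned up to 25 degrees. Nearer the robot: gearbox with a steel H-gate plate, top at 100 mm. Rear: three steel rollers (x = +50 to +125 mm) and a fixed strip, tops at 123 mm or less; only the lever is higher
- gate_centre (a point): centre of the H gate on top of its plate (128 x 122 mm), 100 mm above the table, at x = -40 mm, y = 0 in the machine's frame; the lever's pivot lies 75 mm straight below. A left and a right slot run forward/back, joined half-way by one cross slot. Slots by punched dots: first = front left, second = rear left, third = front right, fourth = rear right (front = away from robot)
- third_slot (a point): where the stem crosses the gate plate's top when fully home in the third slot: 27 mm forward and 21 mm right of gate_centre, in the machine's frame. The cross slot leaves the lever 0.05 rad of play either way fore and aft; its corners are rounded
- lever_knob (a point): centre of the black ball knob, 40 mm across, on the gear lever (stem 10 mm thick); z along the stem, up. 140 mm from the pivot: 165 mm above the table when upright, never under 150. Offset from the pivot in the machine's frame: 140 mm * (sin f, -sin a cos f, cos a cos f), a = lever_across, f = lever_fore. Moves at 2 to 3 N of push on the knob and stays where it is left, no spring
- lever_across (a joint): sideways angle of the gear lever, rad: 0 upright, positive = to the right (machine's -y), hard stops at -0.28 and +0.28. In the left slots it reads about -0.24 to -0.28, in the right slots +0.24 to +0.28; between, the lever can only be in the cross slot
- lever_fore (a joint): fore-and-aft angle of the gear lever, rad: 0 = in the cross slot (neutral), positive = forward, away from the robot; hard stops at -0.34 and +0.34 (ends of the slots). At the start the lever is anywhere along the left slots, from the second to the first
- tape_measure: yellow tape measure, 36x102x62 mm, standing left of the machine; a bystander, to be left alone. Origin: underside
- glue_bottle: small glue bottle, 35 mm across, 104 mm high, left of the machine; a bystander, to be left alone. Origin: underside
- brass_weight: brass weight with a knob, 42 mm across, 56 mm high, right of the machine; a bystander, to be left alone. Origin: underside
- rivet_tin: round tin, 70 mm across, 44 mm high, right of the machine; a bystander, to be left alone. Origin: underside
- marker_black: black marker pen, 16x130x18 mm, lying right of the machine; a bystander, to be left alone. Origin: underside
- pliers_blue: pliers with blue handles, 69x206x17 mm, lying left of the machine; a bystander, to be left alone. Origin: underside

How it is judged:
On the way:
1. the lever has been pushed across to the right side of the gate (value of joint lever_across above 0.2 rad).
At the end, for the whole second after the job is handed in: The lever stands in the third slot (front right): lever_across above 0.22 rad and lever_fore above 0.26 rad (the slot ends at 0.34), at rest; every bystander is within 25 mm of where it stood (value of joint lever_across above 0.22 rad and value of joint lever_fore above 0.26 rad and velocity of joint lever_fore between -0.05 and 0.05 rad/s and distance of each of tape_measure, glue_bottle, brass_weight, rivet_tin, marker_black, pliers_blue from where it was at the start of the episode below 0.025 m); the robot touches nothing.
It fails at once if the fingers are put round the lever (the grasp point comes within 12 mm of the lever's axis, from 90 mm below to 22 mm above the knob's centre): it is to be pushed, not gripped (x of the grasp point in the frame of lever_knob between -0.012 and 0.012 m and y of the grasp point in the frame of lever_knob between -0.012 and 0.012 m and z of the grasp point in the frame of lever_knob between -0.09 and 0.022 m).
It fails at once if the lever or the machine is forced with more than 40 N (contact force between any of the fingers, the arm and bender above 40 N).
It fails at once if a bystander is pushed more than 25 mm away, lifted or carried (distance of any of tape_measure, glue_bottle, brass_weight, rivet_tin, marker_black, pliers_blue from where it was at the start of the episode above 0.025 m).
It also fails if it takes over 48 s, if anything falls off the work surface, if the arm or the gripper's body presses on something with over 40 N, if the wrist force passes 120 N, or if a joint passes its speed limit or range.

ROBOT

A 6-joint arm with a two-finger parallel gripper is mounted at the origin on a cart in front of the work surface, level with it; the furniture and walls round the work are solid. World frame = base frame: x ahead of the robot, y to its left, z up, the work surface at z = 0. Lengths are in m, angles in rad, forces in N, time in s.
With the tool pointing down it reaches from about 0.3 to 0.875 m from the base axis. Payload 6.4 kg.
Tool frame: the origin (TCP) lies at the very end of the fingers, on their centre line; the grasp point (between the pads) lies 19 mm behind it; z points along the fingers, y is the line along which they close (so a half turn about z gives the same grasp; the last joint's range is limited). The gripper opens to 85 mm and grips with 20 to 120 N. Pads are 22 mm wide; open, the fingers measure 114 mm over their backs; the gripper's body (76 mm by 85 mm) begins 54 mm behind the grasp point. The pads swing forward as they close: fully open they stand 13 mm farther back than shut.
Start: joints at [0.965, 0.181, 1.607, -0, 1.354, -0.206], TCP at [0.224, 0.53, 0.231] pointing down, gripper open.
Joint ranges: [-2.99, 2.99], [-0.89, 2.07], [0.3, 2.58], [-1.14, 4.28], [0, 2.63], [-3.12, 3.12]. Speed limits (rad/s): [2.57, 2.57, 3.01, 3.14, 3.14, 3.14].

INTERFACE

Orientations are given as a unit quaternion [w, x, y, z].
In Python, from bench import ctrl, camera, calibration, order, outline_of gives the robot as it stands.
- The arm moves only by the tool move_arm, never from a script. Its argument "series" is a list that holds one entry, the list of rows, each a list of 5 numbers: the opening, from 0 (shut) to 1 (fully open), then the shift along the tool's x, y, z in mm, then the turn about the tool's z in rad. A call has exactly 10 rows; each row is the pose to reach, as a shift and turn from the pose commanded when the call began, along the tool's axes at that moment; what a row does not reach only later rows make up. A row lasts 1/12 s, in which the tool goes at most 41.7 mm and 7.16 degrees, less where a joint would pass 70% of its speed; a pose out of reach is approached as far as the arm can. A call with a gripper value outside its range is refused whole. The fingers move at their own pace and stop on an object; the grip force is fixed at half the most. Time passes only in rows, so rows that repeat a pose let the fingers close, or fill a call up. It gives the time, the measured TCP pose, the force, the opening and the grip force at its end, in the units of the state.
- ctrl.get_obs(): the state, without advancing time (a new reading comes with each control period).
- camera(name): name is "scene" or "top" or "wrist"; returns (picture, depth): 400x640x3 uint8, blue, green, red; 400x640 float32, m along the optical axis (not along the pixel's ray), 0 where there is no reading.
- calibration(name): a dict with "intrinsics" (3x3 intrinsics, pixels), "rvec" (rotation vector, rad) and "tvec" (3), from world to camera coordinates, as OpenCV has them. Camera axes: x right, y down, z forward; pixel columns grow to the right and rows downward; lengths in m; the calibration is good to about 2 mm. A picture is of the moment at which its call begins: read the wrist's pose just before it. calibration takes no time and is no camera call; for the wrist camera it gives the pose at the moment of the call.
- order.hand_in(): hands the job in; it is judged then, once.
Trained networks look in the newest picture that a camera, given by its name, has taken for a name from the list of things; names that differ only in an ending like _2 or _b are one class to them, and where a whole thing is asked for, a point or a joint stands for the part that bears it (a point fixed in the world has none). Each returns a list of dicts, best first, with "conf" (0 to 1); they miss things now and then, are a little off and sometimes report something else, mostly with a low value. They report only what shows in the picture. A call takes as long as a camera call.
- outline_of(target, camera): "region" (400x640 bool, what is visible of it) and "bbox" ([centre column, centre row, width, height] in pixels, round what is visible of it).
The state is a dict: "time_s": time; "q": joint angles; "dq": joint speeds; "joint_efforts": joint torques, N m; "eef_pos": TCP position; "eef_rot": TCP orientation; "wrist_force": force on the tool from outside, world axes, zero at the start; "torque": the same for the moment, N m; "opening": opening from 0.0 (shut) to 1.0 (fully open); "grasp_force": force on a finger pad.
Only numpy, scipy, OpenCV 4.12 (cv2) and the standard library are available. Lean on these libraries where they do the work, as an engineer would, in place of code of your own. Each camera call takes 0.05 s, during which the arm holds its last target. There are 200 camera calls.

## Working session

There is one attempt and no reset: what is moved stays moved. The work goes in short steps, Python scripts to look and compute and a tool call to move; the robot and the scene stay as the last step left them, time stands still between calls to the robot, and variables do not carry over. Pictures are saved under pics/ and viewed, at most 10 in all, crops included, and the job is handed in when it is done.

Besides the shell and the picture viewer there is one more tool, called by a JSON object that holds its "method" and its "body", one argument or row to a line. move_arm: Moves the arm, as the interface text tells. Its arguments: {"type":"object","properties":{"series":{"type":"array","items":{"type":"array","items":{"type":"array","items":{"type":"number"}}}}},"required":["series"]}

```bash
ls; mkdir -p pics; cat > h.py <<'E'
import numpy as np, cv2
from bench import ctrl, camera, calibration, order, outline_of
def pts(cal, depth, mask):
    K=cal["intrinsics"];R=cv2.Rodrigues(np.array(cal["rvec"],float))[0];t=np.array(cal["tvec"],float).ravel()
    v,u=np.nonzero(mask&(depth>0));d=depth[v,u]
    P=np.c_[(u-K[0][2])/K[0][0]*d,(v-K[1][2])/K[1][1]*d,d]
    return (P-t)@R
E
python3 - <<'E'
from h import *
ims=[]
for n in("scene","top"):
    c=calibration(n);p,d=camera(n);cv2.imwrite(f"pics/{n}0.png",p)
    R=cv2.Rodrigues(np.array(c["rvec"],float))[0];print(n,"cam at",-R.T@np.ravel(c["tvec"]))
    for o in outline_of("lever_knob",n)[:2]:
        P=pts(c,d,o["region"]);print("knob",o["conf"],o["bbox"],np.median(P,0),P.min(0),P.max(0))
    for o in outline_of("bender",n)[:1]:
        P=pts(c,d,o["region"]);print("bender",o["conf"],o["bbox"],np.median(P,0),P.min(0),P.max(0))
        np.save(f"b_{n}.npy",P)
s=ctrl.get_obs();print(s["time_s"],s["eef_pos"],s["eef_rot"],s["opening"])
E
```

```text
pics
scene cam at [ 0.05386727 -0.75712349  0.67713988]
knob 0.72 [336.4, 241.3, 21.4, 43.6] [ 0.54551462 -0.08573127  0.16134924] [ 0.52877826 -0.09668549  0.00066361] [0.6937671  0.09482961 0.18042249]
bender 0.94 [364.1, 278.4, 138.9, 123.3] [ 0.55884754 -0.16906611  0.07899984] [ 0.44601821 -0.26910531 -0.00385475] [0.80992636 0.08567419 0.18042249]
top cam at [0.41988565 0.05834095 1.47352995]
knob 0.63 [368.0, 221.2, 16.0, 13.6] [ 0.54890945 -0.07209292  0.17268373] [ 0.53064764 -0.09003712  0.08597661] [ 0.57771714 -0.05452309  0.18427859]
bender 0.66 [384.1, 214.9, 94.7, 94.0] [ 0.58314546 -0.10920226  0.08845857] [ 0.45032335 -0.26081    -0.01002387] [0.72755476 0.00237366 0.18427859]
0.3 [0.2236882  0.52953207 0.23099768] [-1.20505059e-04  1.98569923e-01  9.80086681e-01 -2.60375318e-04] 0.9983579079746598
```

```bash
python3 - <<'E'
from h import *
t=cv2.imread("pics/top0.png")[140:300,300:460];s=cv2.imread("pics/scene0.png")[190:350,260:460]
cv2.imwrite("pics/c0.png",np.hstack([cv2.resize(t,(400,400),interpolation=2),cv2.resize(s,(400,320),interpolation=2)] if 0 else [cv2.resize(t,(400,400),interpolation=2),cv2.copyMakeBorder(cv2.resize(s,(400,320),interpolation=2),0,80,0,0,0)]))
for n in("top","scene"):
    P=np.load(f"b_{n}.npy")
    m=(abs(P[:,2]-.1)<.007);Q=P[m];print(n,len(Q),cv2.minAreaRect(Q[:,:2].astype(np.float32)),np.median(Q,0))
    print(cv2.minAreaRect(P[P[:,2]>.01][:,:2].astype(np.float32)), np.histogram(P[:,2],bins=np.arange(-.01,.2,.01))[0])
E
```

```text
top 1639 ((0.5897495150566101, -0.10328799486160278), (0.25702017545700073, 0.21684664487838745), 69.8818588256836) [ 0.55338213 -0.11324785  0.0989924 ]
((0.586797833442688, -0.11231571435928345), (0.2615817189216614, 0.24788472056388855), 76.6590576171875) [  13  180  816   37   24   19   23   33  875  856 1328  658  282  111
    0    0    4   47  104    9]
scene 2429 ((0.5934316515922546, -0.11902964115142822), (0.2712588310241699, 0.22012795507907867), 77.87727355957031) [ 0.56075765 -0.12146466  0.09941613]
((0.5915783643722534, -0.08260510861873627), (0.3542715311050415, 0.24857018887996674), 79.14232635498047) [  29  350 1624  456  450  485  465  470 1086  999 2125  947  559   85
   21   32   55   92  108    4]
```

View pics/c0.png

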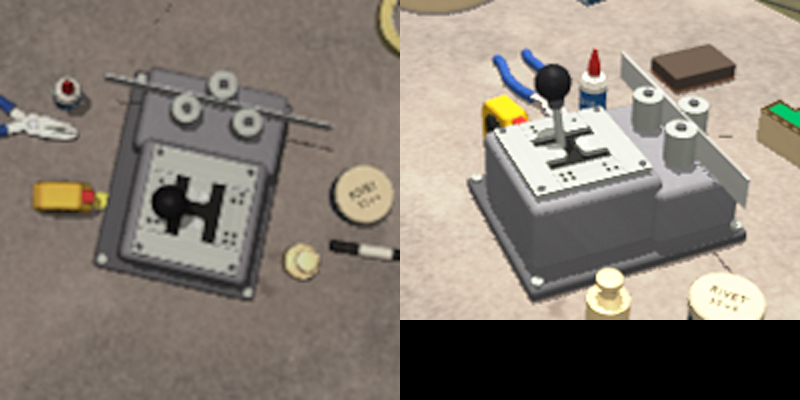

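```bash
cat >> h.py <<'E'
def ray(cal,uv,z):
    K=np.array(cal["intrinsics"]);R=cv2.Rodrigues(np.array(cal["rvec"],float))[0];t=np.array(cal["tvec"],float).ravel()
    o=-R.T@t;d=R.T@np.linalg.solve(K,[uv[0],uv[1],1]);return o+d*(z-o[2])/d[2]
def plate(img,cal,roi):
    x0,y0,x1,y1=roi;g=img[y0:y1,x0:x1].min(2)
    m=(cv2.threshold(g,0,255,cv2.THRESH_OTSU)[1])
    m=cv2.morphologyEx(m,cv2.MORPH_OPEN,np.ones((3,3)))
    n,l,st,c=cv2.connectedComponentsWithStats(m);k=1+np.argmax(st[1:,4])
    h=cv2.convexHull(np.argwhere(l==k)[:,::-1].astype(np.float32)).reshape(-1,2)+[x0,y0]
    W=np.array([ray(cal,p,.1)[:2] for p in h],np.float32)
    return cv2.minAreaRect(W),cv2.boxPoints(cv2.minAreaRect(W))
E
python3 - <<'E'
from h import *
r=plate(cv2.imread("pics/top0.png"),calibration("top"),(346,192,412,256));print(r)
c=calibration("top")
for p in [(152,145),(268,163),(245,283),(128,262)]: print(ray(c,(300+p[0]/2.5,140+p[1]/2.5),.1))
print("base")
for p in [(145,78),(100,260),(248,294)]: print(ray(c,(300+p[0]/2.5,140+p[1]/2.5),.02))
print("knob",ray(c,(368,221.2),.165), ray(c,(300+168/2.5,140+202/2.5),.165))
w,d=camera("wrist");cw=calibration("wrist");R=cv2.Rodrigues(np.array(cw["rvec"],float))[0];print("wristcam",-R.T@np.ravel(cw["tvec"]),R, cw["intrinsics"])
for n in ["tape_measure","glue_bottle","brass_weight","rivet_tin","marker_black","pliers_blue"]:
    camera("top") if n=="tape_measure" else 0
    o=outline_of(n,"top")[:1]
    if o: print(n,o[0]["conf"],ray(c,o[0]["bbox"][:2],.03).round(3))
E
```

```text
(((0.571278989315033, -0.1104876920580864), (0.15830640494823456, 0.1781543493270874), 78.25595092773438), array([[ 0.46795565, -0.16985318],
       [ 0.64238065, -0.20611472],
       [ 0.6746023 , -0.0511222 ],
       [ 0.5001773 , -0.01486066]], dtype=float32))
[ 0.62289844 -0.05963666  0.1       ]
[ 0.60362176 -0.19401127  0.1       ]
[ 0.46504012 -0.16593337  0.1       ]
[ 0.48710992 -0.03227446  0.1       ]
base
[ 0.71853357 -0.0577667   0.02      ]
[ 0.49297731 -0.00361182  0.02      ]
[ 0.45452267 -0.18247687  0.02      ]
knob [ 0.54914879 -0.07387597  0.165     ] [ 0.55022186 -0.07168068  0.165     ]
wristcam [0.15362306 0.55837327 0.37390125] [[ 3.89573429e-01  9.20995204e-01 -6.14691483e-04]
 [ 8.78644870e-01 -3.71459357e-01  3.00001899e-01]
 [ 2.76071977e-01 -1.17412864e-01 -9.53938406e-01]] [[327.0912514    0.         322.50381648]
 [  0.         327.0912514  198.92294243]
 [  0.           0.           1.        ]]
tape_measure 0.7 [0.566 0.029 0.03 ]
glue_bottle 0.7 [0.69  0.042 0.03 ]
brass_weight 0.6 [ 0.501 -0.246  0.03 ]
rivet_tin 0.82 [ 0.576 -0.326  0.03 ]
marker_black 0.68 [ 0.504 -0.345  0.03 ]
```

{"method": "move_arm", "body": {
  "series": [
    [[0, -15, -10, 0, 0], [0, -45, -31, 0, 0], [0, -80, -56, 0, 0], [0, -115, -80, 0, 0], [0, -150, -105, 0, 0], [0, -185, -129, 0, 0], [0, -220, -154, 0, 0], [0, -255, -178, 0, 0], [0, -285, -199, 0, 0], [0, -300, -210, 0, 0]]
  ]
}}

```text
time_s: 1.53
eef_pos: [0.4205, 0.216, 0.2317]
eef_rot: [0.001, 0.2, 0.98, -0.0]
wrist_force: [0.7, 0.7, -0.8]
opening: 0.002
grasp_force: 0.0
```

{"method": "move_arm", "body": {
  "series": [
    [[0, -15, -10, 0, -0.02], [0, -45, -31, 0, -0.05], [0, -80, -56, 0, -0.09], [0, -115, -80, 0, -0.12], [0, -150, -105, 0, -0.15], [0, -185, -129, 0, -0.17], [0, -207, -145, 0, -0.19], [0, -222, -155, 0, -0.19], [0, -227, -159, 0, -0.19], [0, -227, -159, 0, -0.19]]
  ]
}}

```text
time_s: 2.37
eef_pos: [0.5659, -0.0166, 0.231]
eef_rot: [-0.0, 0.106, 0.994, 0.0]
wrist_force: [-0.2, 0.4, -0.3]
opening: -0.003
grasp_force: 0.0
```

```bash
python3 - <<'E'
from h import *
s=ctrl.get_obs();print(s["time_s"],s["eef_pos"],s["eef_rot"],s["opening"],s["wrist_force"])
c=calibration("wrist");p,d=camera("wrist");cv2.imwrite("pics/w1.png",p);np.savez("w1.npz",d=d,**{k:np.array(c[k]) for k in c})
for o in outline_of("lever_knob","wrist")[:2]:
    P=pts(c,d,o["region"]);print(o["conf"],o["bbox"],np.median(P,0),P.min(0),P.max(0));print(ray(c,o["bbox"][:2],.163))
    K=P[P[:,2]>.148];A=np.c_[2*K,np.ones(len(K))];x=np.linalg.lstsq(A,(K**2).sum(1),rcond=None)[0];print("sphere",x[:3],np.sqrt(x[3]+x[:3]@x[:3]))
E
```

```text
2.3667 [ 0.5659077  -0.01658827  0.23100695] [-2.32324339e-04  1.05828066e-01  9.94384416e-01  4.06705032e-06] -0.0027702689222883223 [-0.16094851  0.38353452 -0.25731872]
0.7 [241.4, 208.5, 61.4, 56.6] [ 0.54721802 -0.06844657  0.17441912] [ 0.53162498 -0.10404862  0.09168829] [ 0.57088517 -0.05301675  0.1817931 ]
[ 0.55125249 -0.0710677   0.163     ]
sphere [ 0.55150842 -0.07278733  0.16053207] 0.019578903670950512
```

View pics/w1.png

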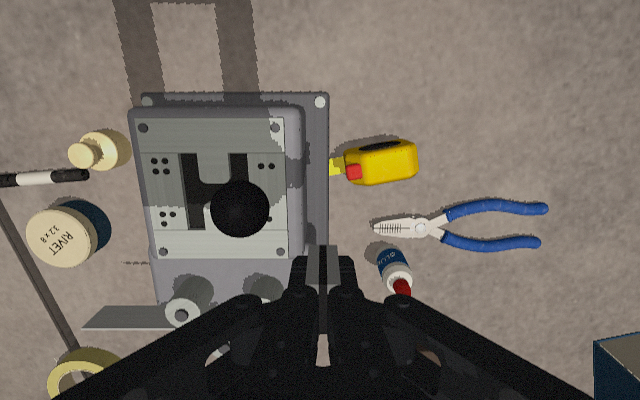

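```bash
python3 - <<'E'
from h import *
z=np.load("w1.npz")
c={k:z[k] for k in z.files}
C=np.array([ray(c,p,.1)[:2] for p in [(134,118),(284,117),(292,258),(155,260)]])
print(C.round(4),C.mean(0)); 
print([np.linalg.norm(C[i]-C[i-1]).round(3) for i in range(4)])
for a,b in((0,3),(1,2)): v=C[b]-C[a];print("yaw x",np.degrees(np.arctan2(v[1],v[0])))
for a,b in((0,1),(3,2)): v=C[b]-C[a];print("yaw y",np.degrees(np.arctan2(-v[0],v[1])))
im=cv2.imread("pics/w1.png")[100:280,110:320];cv2.imwrite("pics/w1c.png",cv2.resize(im,None,fx=3,fy=3,interpolation=2)[:, :])
E
```

```text
[[ 0.4757 -0.1552]
 [ 0.5007 -0.0356]
 [ 0.6259 -0.0596]
 [ 0.601  -0.185 ]] [ 0.55080684 -0.10885431]
[np.float64(0.129), np.float64(0.122), np.float64(0.128), np.float64(0.128)]
yaw x -13.352965625186298
yaw x -10.846899456474645
yaw y -11.799993016806967
yaw y -11.241866089833499
```

View pics/w1c.png

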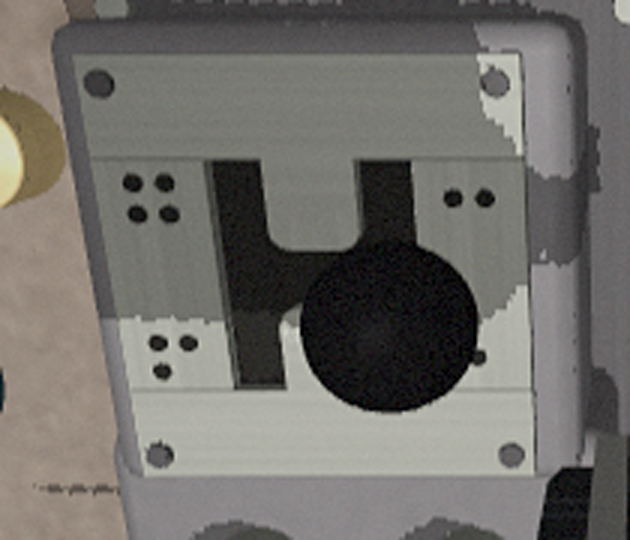

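```bash
python3 - <<'E'
from h import *
z=np.load("w1.npz");c={k:z[k] for k in z.files}
y=np.radians(-12);O=np.array([.5507,-.1095]);X=np.array([np.cos(y),np.sin(y)]);Y=np.array([-X[1],X[0]])
for p in [(238,157),(260,388),(385,157),(315,250),(290,312),(75,53),(520,53),(535,475),(140,475),(212,250),(265,230),(360,220),(415,220)]:
    w=ray(c,(110+p[0]/3,100+p[1]/3),.1)[:2]-O;print(p,(w@X*1e3).round(1),(w@Y*1e3).round(1))
k=np.array([.5515,-.0728])-O;print("knob",k@X,k@Y)
E
```

```text
(238, 157) -35.7 -18.8
(260, 388) 34.1 -20.9
(385, 157) -35.6 22.4
(315, 250) -8.8 0.1
(290, 312) 10.0 -9.2
(75, 53) -64.1 -59.5
(520, 53) -63.8 61.3
(535, 475) 63.5 61.0
(140, 475) 63.2 -61.5
(212, 250) -8.8 -29.6
(265, 230) -14.7 -13.7
(360, 220) -17.6 13.8
(415, 220) -17.5 29.5
knob -0.006847840972424701 0.036064346299584875
```

{"method": "move_arm", "body": {
  "series": [
    [[0, 15, -15, 0, 0], [0, 35, -37, 0, 0], [0, 50, -54, 5, 0], [0, 50, -58, 20, 0], [0, 50, -58, 40, 0], [0, 50, -58, 58, 0], [0, 50, -58, 72, 0], [0, 50, -58, 81, 0], [0, 50, -58, 81, 0], [0, 50, -58, 81, 0]]
  ]
}}

```text
time_s: 3.3
eef_pos: [0.5044, -0.0607, 0.1504]
eef_rot: [-0.0, 0.104, 0.995, 0.0]
wrist_force: [0.7, -1.1, 0.6]
opening: 0.001
grasp_force: 0.0
```

{"method": "move_arm", "body": {
  "series": [
    [[0, -4, 0, 0, 0], [0, -8, 0, 0, 0], [0, -11, 0, 0, 0], [0, -13, 0, 0, 0], [0, -15, 0, 0, 0], [0, -17, 0, 0, 0], [0, -18, 0, 0, 0], [0, -19, 0, 0, 0], [0, -20, 0, 0, 0], [0, -20, 0, 0, 0]]
  ]
}}

```text
time_s: 4.13
eef_pos: [0.5241, -0.0658, 0.1502]
eef_rot: [-0.0, 0.105, 0.995, 0.0]
wrist_force: [-2.0, 0.3, 2.5]
opening: 0.001
grasp_force: 1.1
```

```bash
cat >> h.py <<'E'
def M(p,y=np.radians(-12)):
    X=np.array([np.cos(y),np.sin(y)]);w=np.asarray(p)[:2]-[.5507,-.1095];return (w@X*1e3).round(1),(w@[-X[1],X[0]]*1e3).round(1)
def knob(n):
    c=calibration(n);p,d=camera(n)
    o=outline_of("lever_knob",n)
    if not o: print(n,"none");return p
    P=pts(c,d,o[0]["region"]);K=P[(P[:,2]>.15)&(P[:,2]<.19)]
    # fit centre with known radius
    from scipy.optimize import least_squares
    x=least_squares(lambda x:np.linalg.norm(K-x,axis=1)-.02,[*K.mean(0)[:2],.16],loss="soft_l1",f_scale=.002).x
    xm,ym=M(x);print(n,o[0]["conf"],"knob",x.round(4),"xm,ym",xm,ym,"f",np.arcsin(xm/140).round(3),"a",np.arcsin(-ym/140).round(3));return p
def st():
    s=ctrl.get_obs();print(round(s["time_s"],2),s["eef_pos"].round(4),"tcp M",M(s["eef_pos"]),np.round(s["wrist_force"],1),np.round(s["eef_rot"],3))
E
python3 -c "
from h import *
st();p=knob('wrist');cv2.imwrite('pics/w2.png',p);knob('scene');knob('top')"
```

```text
4.13 [ 0.5241 -0.0658  0.1502] tcp M (np.float64(-35.1), np.float64(37.2)) [-2.   0.3  2.5] [-0.     0.105  0.995  0.   ]
wrist 0.73 knob [ 0.5537 -0.0732  0.1601] xm,ym -4.6 36.1 f -0.033 a -0.261
scene none
top none
```

{"method": "move_arm", "body": {
  "series": [
    [[0, -2, 0, 0, 0], [0, -3, 0, 0, 0], [0, -4, 0, 0, 0], [0, -4, 0, 0, 0], [0, 5, 0, 0, 0], [0, 20, 4, 0, 0.1], [0, 22, 15, 0, 0.2], [0, 22, 32, 0, 0.3], [0, 22, 46, 0, 0.4], [0, 22, 54, 0, 0.5]]
  ]
}}

```text
time_s: 5.27
eef_pos: [0.5138, -0.0073, 0.1504]
eef_rot: [0.0, 0.35, 0.937, 0.0]
wrist_force: [0.0, 0.7, 0.1]
opening: -0.0
grasp_force: 0.0
```

```bash
python3 -c "
from h import *
st();p=knob('wrist');print(ctrl.get_obs()['q'])"
```

```text
5.27 [ 0.5138 -0.0073  0.1504] tcp M (np.float64(-57.4), np.float64(92.3)) [0.  0.7 0.1] [0.    0.35  0.937 0.   ]h.py:28: RuntimeWarning: Mean of empty slice.
  x=least_squares(lambda x:np.linalg.norm(K-x,axis=1)-.02,[*K.mean(0)[:2],.16],loss="soft_l1",f_scale=.002).x
  ret = um.true_divide(
Traceback (most recent call last):
  File "h.py", line 28, in knob
    x=least_squares(lambda x:np.linalg.norm(K-x,axis=1)-.02,[*K.mean(0)[:2],.16],loss="soft_l1",f_scale=.002).x
      ~~~~~~~~~~~~~^^^^^^^^^^^^^^^^^^^^^^^^^^^^^^^^^^^^^^^^^^^^^^^^^^^^^^^^^^^^^^^^^^^^^^^^^^^^^^^^^^^^^^^^^^
ValueError: Initial guess is outside of provided bounds
```

{"method": "move_arm", "body": {
  "series": [
    [[0, -3, 2, 0, 0.11], [0, -9, 5, 0, 0.22], [0, -16, 9, 0, 0.33], [0, -23, 13, 0, 0.44], [0, -30, 17, 0, 0.55], [0, -37, 20, 0, 0.66], [0, -43, 24, 0, 0.77], [0, -48, 26, 0, 0.88], [0, -50, 28, 0, 0.99], [0, -50, 28, 0, 1.07]]
  ]
}}

```text
time_s: 6.2
eef_pos: [0.5704, -0.0207, 0.1502]
eef_rot: [0.0, 0.778, 0.629, 0.0]
wrist_force: [-1.0, 0.2, -0.3]
opening: -0.001
grasp_force: 0.0
```

```bash
sed -i 's/    if not o: /    if not o or (pts(c,d,o[0]["region"])[:,2]>.15).sum()<20: /' h.py; python3 -c "
from h import *
st();p=knob('wrist');cv2.imwrite('pics/w3.png',p);knob('top');q=knob('scene');cv2.imwrite('pics/s3.png',q[150:350,240:480])"
```

```text
6.2 [ 0.5704 -0.0207  0.1502] tcp M (np.float64(0.8), np.float64(90.9)) [-1.   0.2 -0.3] [0.    0.778 0.629 0.   ]
wrist 0.87 knob [ 0.5577 -0.0742  0.1609] xm,ym -0.5 36.0 f -0.004 a -0.26
top none
scene 0.75 knob [ 0.557  -0.0741  0.1597] xm,ym -1.2 35.9 f -0.009 a -0.259
```

{"method": "move_arm", "body": {
  "series": [
    [[0, -8, 0, 0, 0], [0, -16, 0, 0, 0], [0, -21, 0, 0, 0], [0, -24, 0, 0, 0], [0, -27, 0, 0, 0], [0, -31, 0, 0, 0], [0, -35, 0, 0, 0], [0, -39, 0, 0, 0], [0, -43, 0, 0, 0], [0, -46, 0, 0, 0]]
  ]
}}

```text
time_s: 7.33
eef_pos: [0.5604, -0.0652, 0.1503]
eef_rot: [0.0, 0.777, 0.629, -0.0]
wrist_force: [0.1, 2.4, 2.1]
opening: -0.001
grasp_force: 1.4
```

```bash
python3 -c "
from h import *
st();p=knob('wrist')"
```

```text
7.33 [ 0.5604 -0.0652  0.1503] tcp M (np.float64(0.3), np.float64(45.4)) [0.1 2.4 2.1] [ 0.     0.777  0.629 -0.   ]
wrist 0.52 knob [ 0.5535 -0.096   0.1644] xm,ym -0.1 13.8 f -0.001 a -0.099
```

{"method": "move_arm", "body": {
  "series": [
    [[0, -5, 0, 0, 0], [0, -11, 0, 0, 0], [0, -17, 0, 0, 0], [0, -23, 0, 0, 0], [0, -29, 0, 0, 0], [0, -35, 0, 0, 0], [0, -40, 0, 0, 0], [0, -44, 0, 0, 0], [0, -47, 0, 0, 0], [0, -49, 0, 0, 0]]
  ]
}}

```text
time_s: 8.27
eef_pos: [0.55, -0.113, 0.1498]
eef_rot: [-0.0, 0.777, 0.629, -0.0]
wrist_force: [-0.0, 2.1, -0.8]
opening: 0.002
grasp_force: 1.0
```

```bash
python3 -c "
from h import *
st();p=knob('wrist');knob('scene')"
```

```text
8.27 [ 0.55   -0.113   0.1498] tcp M (np.float64(0.0), np.float64(-3.6)) [-0.   2.1 -0.8] [-0.     0.777  0.629 -0.   ]
wrist 0.57 knob [ 0.5422 -0.1437  0.1606] xm,ym -1.2 -35.3 f -0.009 a 0.255
scene 0.94 knob [ 0.5419 -0.1444  0.16  ] xm,ym -1.4 -35.9 f -0.01 a 0.259
```

{"method": "move_arm", "body": {
  "series": [
    [[0, 8, 0, 0, 0], [0, 16, 0, 0, 0], [0, 20, -10, 0, -0.1], [0, 20, -28, 0, -0.2], [0, 20, -46, 0, -0.31], [0, 15, -60, 0, -0.42], [0, 5, -65, 0, -0.53], [0, -10, -65, 0, -0.64], [0, -24, -65, 0, -0.75], [0, -33, -65, 0, -0.86]]
  ]
}}

```text
time_s: 9.3
eef_pos: [0.4801, -0.1317, 0.1507]
eef_rot: [0.0, 0.441, 0.897, -0.0]
wrist_force: [0.2, 0.0, -0.1]
opening: -0.002
grasp_force: 0.0
```

{"method": "move_arm", "body": {
  "series": [
    [[0, 0, 0, 0, -0.11], [0, 0, 0, 0, -0.22], [0, 0, 0, 0, -0.33], [0, 0, 0, 0, -0.44], [0, 0, 0, 0, -0.55], [0, 0, 0, 0, -0.64], [0, 0, 0, 0, -0.71], [0, 0, 0, 0, -0.71], [0, 0, 0, 0, -0.71], [0, 0, 0, 0, -0.71]]
  ]
}}

```text
time_s: 10.13
eef_pos: [0.4801, -0.1311, 0.1504]
eef_rot: [0.0, 0.105, 0.994, -0.0]
wrist_force: [0.0, -0.5, 0.0]
opening: 0.001
grasp_force: 0.0
```

```bash
python3 -c "
from h import *
st();p=knob('wrist')"
```

```text
10.13 [ 0.4801 -0.1311  0.1504] tcp M (np.float64(-64.6), np.float64(-35.8)) [ 0.  -0.5  0. ] [ 0.     0.105  0.994 -0.   ]
wrist 0.85 knob [ 0.5436 -0.1438  0.1604] xm,ym 0.1 -35.0 f 0.001 a 0.253
```

{"method": "move_arm", "body": {
  "series": [
    [[0, -9, 0, 3, 0], [0, -19, 0, 6, 0], [0, -27, 0, 8, 0], [0, -32, 0, 8, 0], [0, -36, 0, 8, 0], [0, -40, 0, 8, 0], [0, -44, 0, 8, 0], [0, -48, 0, 8, 0], [0, -52, 0, 8, 0], [0, -55, 0, 8, 0]]
  ]
}}

```text
time_s: 11.07
eef_pos: [0.5342, -0.1431, 0.1424]
eef_rot: [0.0, 0.105, 0.995, -0.0]
wrist_force: [-2.8, -1.1, 0.6]
opening: 0.001
grasp_force: 1.0
```

```bash
python3 -c "
from h import *
st();p=knob('wrist')"
```

```text
11.07 [ 0.5342 -0.1431  0.1424] tcp M (np.float64(-9.2), np.float64(-36.3)) [-2.8 -1.1  0.6] [ 0.     0.105  0.995 -0.   ]
wrist 0.7 knob [ 0.5638 -0.1453  0.1589] xm,ym 20.3 -32.3 f 0.146 a 0.233
```

{"method": "move_arm", "body": {
  "series": [
    [[0, -3, 0, 0, 0], [0, -6, 0, 0, 0], [0, -9, 0, 0, 0], [0, -12, 0, 0, 0], [0, -15, 0, 0, 0], [0, -17, 0, 0, 0], [0, -19, 0, 0, 0], [0, -20, 0, 0, 0], [0, -21, 0, 0, 0], [0, -21, 0, 0, 0]]
  ]
}}

```text
time_s: 12.0
eef_pos: [0.5545, -0.1472, 0.1423]
eef_rot: [0.0, 0.105, 0.995, 0.0]
wrist_force: [-2.1, 0.5, -1.9]
opening: 0.008
grasp_force: 0.9
```

```bash
python3 -c "
from h import *
st();p=knob('wrist');knob('scene')"
```

```text
12.0 [ 0.5545 -0.1472  0.1423] tcp M (np.float64(11.6), np.float64(-36.1)) [-2.1  0.5 -1.9] [0.    0.105 0.995 0.   ]
wrist 0.88 knob [ 0.5852 -0.1516  0.1538] xm,ym 42.5 -34.0 f 0.308 a 0.245
scene 0.67 knob [ 0.5834 -0.1521  0.153 ] xm,ym 40.8 -34.8 f 0.296 a 0.251
```

{"method": "move_arm", "body": {
  "series": [
    [[0, -1, 0, 0, 0], [0, -2, 0, 0, 0], [0, -3, 0, 0, 0], [0, -3, 0, 0, 0], [0, -3, 0, 0, 0], [0, 5, 0, 0, 0], [0, 18, 0, 0, 0], [0, 35, 0, -10, 0], [0, 48, 0, -25, 0], [0, 52, 0, -32, 0]]
  ]
}}

```text
time_s: 13.03
eef_pos: [0.5027, -0.1365, 0.1759]
eef_rot: [0.001, 0.105, 0.994, -0.0]
wrist_force: [0.9, 0.3, 0.2]
opening: -0.002
grasp_force: 0.0
```

```bash
python3 -c "
from h import *
st();p=knob('wrist');q=knob('scene');cv2.imwrite('pics/f.png',np.vstack([p[:,:],q[:200]] if 0 else [p]));cv2.imwrite('pics/fs.png',cv2.resize(q[150:350,240:480],None,fx=2,fy=2))"
```

```text
13.03 [ 0.5027 -0.1365  0.1759] tcp M (np.float64(-41.3), np.float64(-36.3)) [0.9 0.3 0.2] [ 0.001  0.105  0.994 -0.   ]
wrist 0.6 knob [ 0.588  -0.1525  0.1528] xm,ym 45.4 -34.3 f 0.33 a 0.248
scene 0.74 knob [ 0.5863 -0.1526  0.1522] xm,ym 43.8 -34.8 f 0.318 a 0.251
```

View pics/fs.png

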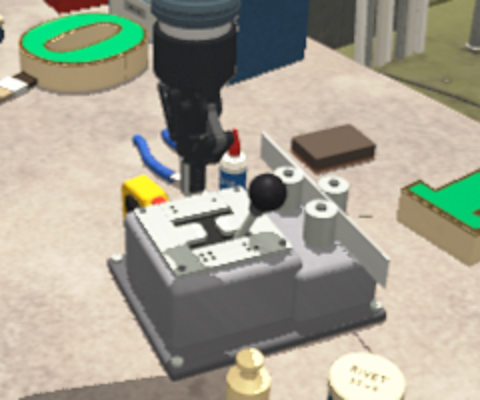

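The picture shows the lever leaning front right in the third slot, with its knob at about (267,193). The fingers are clear of it, and the tape, glue bottle, weight, tin and pliers stand where they were.

```bash
python3 -c "
from h import *
print(order.hand_in())"
```

```text
the job is handed in; nothing more can be done
None
```

The gear lever is in third gear (measured lever_fore about 0.32 rad, lever_across about 0.26 rad), the arm is clear of it, and the job was handed in at about 13 s; no verdict came back.

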